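# Put the ring-bending formers back on their keyed rack in order of size

### The job

The bending job is finished: put the four loose formers back on their rack, one on each peg, in order of size with the smallest at the rack's narrow end and the largest at its broad end. Turn each one until the flats of its bore match the flats of its peg, so that it drops down and lies flat on the board, and let go of it.

Things in the scene. Friction and masses are not known exactly. Their poses are not given: they have to be found in the camera images.
- former_rack: Tapered reddish-brown wooden board, 243 mm long and 14 mm thick, 46 mm wide at its narrow end and 82 mm at its broad end, fixed to the bench, with a row of four identical upright steel pegs. Origin: middle of its underside; x runs along the row towards the broad end, z up. The pegs stand at x = -98.5, -47.5, 10.5 and 80.5 mm, y = 0.
- peg_1: Steel peg at the narrow end of the rack, 30 mm tall: round 14.4 mm with two flats 9.4 mm apart, straight for 17 mm, then tapering to a blunt tip. Origin: on its axis at the board's top face, 14 mm over the bench; x is the long way of its section (parallel to the flats, along the row), z up.
- peg_2: Steel peg second from the narrow end, 30 mm tall: round 14.4 mm with two flats 9.4 mm apart, straight for 17 mm, then tapering to a blunt tip. Origin: on its axis at the board's top face, 14 mm over the bench; x is the long way of its section (parallel to the flats, along the row), z up.
- peg_3: Steel peg third from the narrow end, 30 mm tall: round 14.4 mm with two flats 9.4 mm apart, straight for 17 mm, then tapering to a blunt tip. Origin: on its axis at the board's top face, 14 mm over the bench; x is the long way of its section (parallel to the flats, along the row), z up.
- peg_4: Steel peg at the broad end of the rack, 30 mm tall: round 14.4 mm with two flats 9.4 mm apart, straight for 17 mm, then tapering to a blunt tip. Origin: on its axis at the board's top face, 14 mm over the bench; x is the long way of its section (parallel to the flats, along the row), z up.
- former_34: The smallest former: loose steel disc, 34 mm diameter, 14 mm thick, about 130 g, with a round 26 mm hub to grip (14 to 34 mm above the underside). Through bore: round 18 mm with two flats 13 mm apart, so 1.8 mm play on a peg. Origin: centre of the underside; x is the long way of the bore (parallel to its flats and to the scribed line on the disc), z up. Half turns are alike.
- former_46: The second smallest former: loose steel disc, 46 mm diameter, 14 mm thick, about 200 g, with a round 26 mm hub to grip (14 to 34 mm above the underside). Through bore: round 18 mm with two flats 13 mm apart, so 1.8 mm play on a peg. Origin: centre of the underside; x is the long way of the bore (parallel to its flats and to the scribed line on the disc), z up. Half turns are alike.
- former_58: The second largest former: loose steel disc, 58 mm diameter, 14 mm thick, about 300 g, with a round 26 mm hub to grip (14 to 34 mm above the underside). Through bore: round 18 mm with two flats 13 mm apart, so 1.8 mm play on a peg. Origin: centre of the underside; x is the long way of the bore (parallel to its flats and to the scribed line on the disc), z up. Half turns are alike.
- former_70: The largest former: loose steel disc, 70 mm diameter, 14 mm thick, about 420 g, with a round 26 mm hub to grip (14 to 34 mm above the underside). Through bore: round 18 mm with two flats 13 mm apart, so 1.8 mm play on a peg. Origin: centre of the underside; x is the long way of the bore (parallel to its flats and to the scribed line on the disc), z up. Half turns are alike.
There are look-alikes about, which are no part of the job. What is shaped like the former_34 but blue is not meant.

How it is judged:
By the outcome, as a careful person would: the job done as asked, in the order asked, and still so for the second after the job is handed in, with the robot touching nothing.
It also fails if it takes over 106 s, if anything falls off the work surface, if the arm or the gripper's body presses on something with over 40 N, if the wrist force passes 120 N, or if a joint passes its speed limit or range.

### The arm

A 6-joint arm with a two-finger parallel gripper is mounted at the origin on a cart in front of the work surface, level with it; the furniture and walls round the work are solid. World frame = base frame: x ahead of the robot, y to its left, z up, the work surface at z = 0. Lengths are in m, angles in rad, forces in N, time in s.
With the tool pointing down it reaches from about 0.25 to 0.725 m from the base axis. Payload 4 kg.
Tool frame: the origin (TCP) lies at the very end of the fingers, on their centre line; the grasp point (between the pads) lies 19 mm behind it; z points along the fingers, y is the line along which they close (so a half turn about z gives the same grasp; the last joint's range is limited). The gripper opens to 85 mm and grips with 20 to 120 N. Pads are 22 mm wide; open, the fingers measure 114 mm over their backs; the gripper's body (76 mm by 85 mm) begins 54 mm behind the grasp point. The pads swing forward as they close: fully open they stand 13 mm farther back than shut.
Start: joints at [-1.336, 0.241, 0.005, 1.335, 0, 1.571], TCP at [0.116, -0.486, 0.231] pointing down, gripper open.
Joint ranges: [-2.72, 2.72], [-1.05, 1.87], [-1.09, 1.28], [-1.99, 2.15], [-1.42, 1.44], [-3.14, 3.14]. Speed limits (rad/s): [2.79, 2.79, 3.14, 3.14, 3.14, 3.14].

### API

Orientations are given as a unit quaternion [x, y, z, w].
In Python, from workcell import telemetry, vision, workorder gives the robot as it stands.
- The arm moves only by the shell command python3 -m inch 'ROWS'. ROWS is JSON, a list of rows, each a list of 3 entries, a list of its own where there are three numbers: the turn, a rotation vector about the tool's x, y, z scaled (see below), then the shift along the tool's x, y, z scaled (see below), then the closure, from -1 (fully open) to 1 (shut). A call has 1 to 10 rows; each row shifts and turns the commanded pose from where the row before left it, along the tool's axes as they then stand; what a row does not reach is not made up. The controller multiplies each number of a shift by 0.3 m and each number of a turn by 360 degrees. A row lasts 1/12 s, in which the tool goes at most 41.7 mm and 7.16 degrees, less where a joint would pass 70% of its speed; a pose out of reach is approached as far as the arm can. A call with a number of a shift or a turn outside -1 to 1 is refused whole. A call with a gripper value outside its range is refused whole. The fingers move at their own pace and stop on an object; the grip force is fixed at half the most. Time passes only in rows, so rows that do not move let the fingers close. It gives the time, the measured TCP pose, the force, the opening and the grip force at its end, in the units of the state.
- telemetry.get_obs(): the state, without advancing time (a new reading comes with each control period).
- vision.camera(name): name is "side" or "top" or "wrist"; returns a dict with "img" (384x512x3 uint8, red, green, blue), "fov_y" (degrees; the focal length in pixels is half the picture's height over the tangent of half this angle, whatever the lens; pixels are square), "cx", "cy" (the principal point, pixels), "pose" (4x4, takes a point from camera to world coordinates). Camera axes: x right, y up, looking along -z (the intrinsics and any distortion apply to the point x, -y, -z); pixel columns grow to the right and rows downward; lengths in m; the calibration is good to about 2 mm. The wrist camera is an equidistant fisheye: a pixel r from the principal point sees the ray r / f radians off the axis. A picture is of the moment at which its call begins. There is no depth.
- workorder.job_done(): hands the job in; it is judged then, once.
The state is a dict: "clock": time; "joint_pos": joint angles; "joint_vel": joint speeds; "tau": joint torques, N m; "eef_pos": TCP position; "tool_rot": TCP orientation; "ft_force": force on the tool from outside, world axes, zero at the start; "ft_torque": the same for the moment, N m; "grip_width": finger opening in m; "grasp_force": force on a finger pad.
Only numpy, scipy, OpenCV 4.12 (cv2) and the standard library are available. Lean on these libraries where they do the work, as an engineer would, in place of code of your own. Each camera call takes 0.05 s, during which the arm holds its last target. There are 200 camera calls.

## Working session

There is one attempt and no reset: what is moved stays moved. The work goes in short steps, Python scripts to look and compute and a shell command to move; the robot and the scene stay as the last step left them, time stands still between calls to the robot, and variables do not carry over. Pictures are saved under pics/ and viewed, at most 14 in all, crops included, and the job is handed in when it is done.

```bash
mkdir -p pics
python3 - <<'E'
from workcell import telemetry, vision
import cv2, pickle
o=telemetry.get_obs(); print(o)
for n in("top","side"):
    c=vision.camera(n); pickle.dump(c,open(n+"0.pkl","wb"))
    print(n,c["fov_y"],c["cx"],c["cy"],c["pose"].round(4).tolist(),[k for k in c])
    cv2.imwrite(f"pics/{n}0.png",cv2.cvtColor(c["img"],cv2.COLOR_RGB2BGR))
E
```

```text
{'clock': 0.0, 'joint_pos': array([-1.33598639e+00,  2.41428679e-01,  3.69105180e-03,  1.33517666e+00,
        5.33226315e-06,  1.57082196e+00]), 'joint_vel': array([3.73497531e-04, 7.19830779e-04, 9.34302046e-05, 2.29241760e-04,
       2.87290915e-04, 1.43354876e-03]), 'tau': array([ 1.18213975e-03, -3.72317004e+01,  2.52408957e+01,  1.69539131e-02,
        6.34724802e-05, -1.30212150e-06]), 'eef_pos': array([ 0.11618189, -0.48565707,  0.23039245]), 'tool_rot': array([ 9.93116894e-01,  1.17122643e-01, -1.21409859e-04, -1.05200123e-03]), 'ft_force': array([-0.31750397, -0.09727641,  0.72867539]), 'ft_torque': array([-6.61671317e-05,  3.24164123e-02,  1.86469145e-02]), 'grasp_force': 0.0, 'grip_width': 0.08569201323152731}
top 47.76317048394853 257.6258848807456 190.60250555172703 [[-0.0214, 0.9982, -0.0559, 0.4531], [-0.9997, -0.0221, -0.0113, 0.0784], [-0.0125, 0.0557, 0.9984, 1.241], [0.0, 0.0, 0.0, 1.0]] ['img', 'fov_y', 'cx', 'cy', 'pose']
side 47.21145076700849 251.9754405022372 195.57354005280342 [[-0.9991, 0.021, -0.0368, 0.4974], [-0.0416, -0.6473, 0.7611, 0.7879], [-0.0078, 0.762, 0.6476, 0.6329], [0.0, 0.0, 0.0, 1.0]] ['img', 'fov_y', 'cx', 'cy', 'pose']
```

View pics/top0.png

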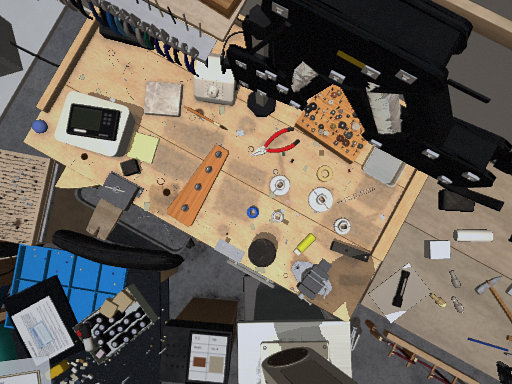

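View pics/side0.png

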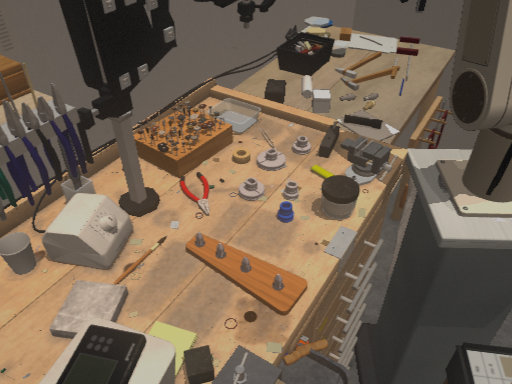

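The top view shows the formers at (280,185), (320,200), (277,216) and (342,226). The blue look-alike is at (252,212) and a brass ring at (323,173). The rack runs from its narrow end at (217,150) to its broad end at (185,215). The side view agrees: formers at (251,188), (270,157), (291,188) and (301,145), blue one at (286,211). A black lamp or monitor hangs over the far side.

```bash
cat > h.py <<'E'
import numpy as np, cv2, pickle
from scipy.spatial.transform import Rotation as R
from workcell import telemetry, vision
def cam(n,save=None):
    c=vision.camera(n)
    if save: cv2.imwrite(f"pics/{save}.png",cv2.cvtColor(c["img"],cv2.COLOR_RGB2BGR))
    return c
def foc(c): return c["img"].shape[0]/2/np.tan(np.radians(c["fov_y"]/2))
def ray(c,u,v,fish=False):
    d=np.array([u-c["cx"],v-c["cy"]])/foc(c)
    if fish:
        t=np.hypot(*d); k=np.array([*(d/t*np.sin(t)),np.cos(t)]) if t>0 else np.array([0,0,1.])
    else: k=np.array([*d,1.])
    return c["pose"][:3,3],c["pose"][:3,:3]@(k*[1,-1,-1])
def plane(c,u,v,z,fish=False):
    o,d=ray(c,u,v,fish); return o+d*(z-o[2])/d[2]
def proj(c,p,fish=False):
    q=c["pose"][:3,:3].T@(np.asarray(p)-c["pose"][:3,3])*[1,-1,-1]
    if fish:
        r=np.hypot(q[0],q[1]); s=q[:2]/max(r,1e-9)*np.arctan2(r,q[2])
    else: s=q[:2]/q[2]
    return s*foc(c)+[c["cx"],c["cy"]]
def state():
    o=telemetry.get_obs(); M=R.from_quat(o["tool_rot"]).as_matrix()
    return o,o["eef_pos"],M
def go(target,yaw=None):
    "shift (tool axes, /0.3) and turn about z (/360deg) needed from the measured pose"
    o,p,M=state(); s=M.T@(np.asarray(target)-p)
    print("shift",s.round(4),"scaled",(s/.3).round(4),end=" ")
    if yaw is not None:
        cur=np.degrees(np.arctan2(M[1,0],M[0,0])); d=(cur-yaw+90)%180-90   # tool z is down: +turn lowers world yaw
        print("turn deg",round(d,2),"scaled",round(d/360,4),"j6",o["joint_pos"][5].round(3),end="")
    print()
E
python3 - <<'E'
from h import *
t=pickle.load(open("top0.pkl","rb")); s=pickle.load(open("side0.pkl","rb"))
def two(a,b):
    o1,d1=ray(t,*a);o2,d2=ray(s,*b)
    A=np.c_[d1,-d2];x=np.linalg.lstsq(A,o2-o1,rcond=None)[0]
    return ((o1+d1*x[0]+o2+d2*x[1])/2).round(3), np.linalg.norm(o1+d1*x[0]-o2-d2*x[1]).round(4)
print("pole base",plane(t,262,105,.02).round(3), plane(s,138,203,.0).round(3))
for n,u in dict(a=(280,185),b=(320,200),c=(277,216),d=(342,226),blue=(252,212)).items(): print(n,plane(t,*u,.02).round(3))
for n,u in dict(a=(251,183),b=(270,153),c=(291,185),d=(301,141)).items(): print(n,plane(s,*u,.034).round(3))
for u in((217,150),(185,215)): print(plane(t,*u,.014).round(3))
# lamp bracket matches
print("heads", [plane(t,250,50,z).round(3).tolist() for z in(.3,.6)])
print("lamp bottom of arm", two((262,100),(120,110)))
im=cv2.resize(t["img"][130:250,150:370],None,fx=3.6,fy=3.6,interpolation=cv2.INTER_CUBIC)
cv2.imwrite("pics/topc.png",cv2.cvtColor(im,cv2.COLOR_RGB2BGR))
o,p,M=state(); c=cam("wrist","w0"); print(M.round(3).tolist(),c["fov_y"],c["cx"],c["cy"],c["pose"].round(4).tolist())
E
```

```text
pole base [0.766 0.075 0.02 ] [0.781 0.077 0.   ]
a [0.536 0.029 0.02 ]
b [ 0.491 -0.083  0.02 ]
c [0.449 0.039 0.02 ]
d [ 0.417 -0.142  0.02 ]
blue [0.462 0.109 0.02 ]
a [0.535 0.042 0.034]
b [ 0.495 -0.073  0.034]
c [0.448 0.046 0.034]
d [ 0.419 -0.127  0.034]
[0.64  0.206 0.014]
[0.457 0.299 0.014]
heads [[0.818, 0.099, 0.3], [0.702, 0.093, 0.6]]
lamp bottom of arm (array([0.749, 0.08 , 0.228]), np.float64(0.0479))
[[0.973, 0.233, -0.0], [0.233, -0.973, 0.002], [-0.0, -0.002, -1.0]] 65.70646984690485 249.66036251941915 187.75401945566443 [[0.2337, 0.9282, 0.2897, 0.1904], [-0.9723, 0.2234, 0.0683, -0.4682], [-0.0013, -0.2977, 0.9547, 0.374], [0.0, 0.0, 0.0, 1.0]]
```

View pics/topc.png

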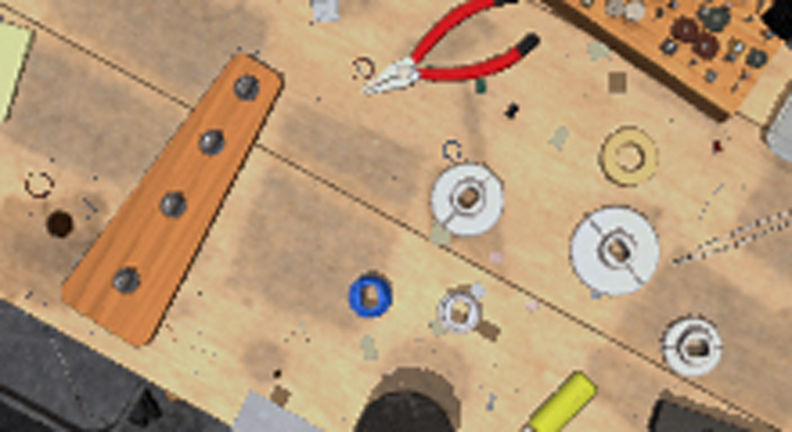

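View pics/w0.png

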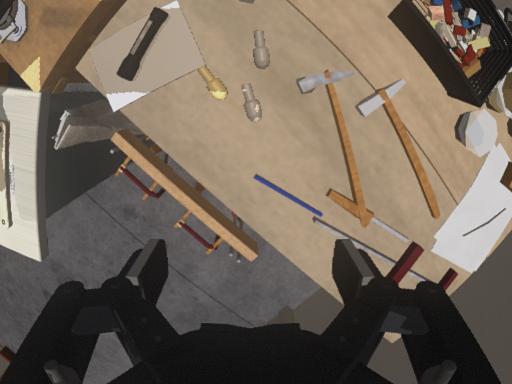

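Things that could be mistaken for the small former, in top view pixels: blue disc (252,212), brass ring (323,173), and the steel hubs at (280,185) (58), (320,200) (70) and (342,226) (46). The enlarged crop shows the steel, not blue, smallest disc at (277,216), which is former_34. The wrist view shows only the side bench. I'll move over the formers for a closer look.

```bash
python3 -m inch '[[[0,0,0],[0.08,-0.08,-0.015],-1],[[0,0,0],[0.08,-0.08,-0.015],-1],[[0,0,0],[0.08,-0.08,-0.015],-1],[[0,0,0],[0.08,-0.08,-0.01],-1],[[0,0,0],[0.08,-0.08,-0.01],-1],[[0,0,0],[0.08,-0.08,-0.01],-1],[[0,0,0],[0.08,-0.08,-0.01],-1],[[0,0,0],[0.08,-0.08,-0.01],-1]]'
python3 -m inch '[[[0,0,0],[0.08,-0.08,-0.01],-1],[[0,0,0],[0.08,-0.08,-0.01],-1],[[0,0,0],[0.08,-0.08,-0.01],-1],[[0,0,0],[0.08,-0.08,-0.01],-1],[[0,0,0],[0.08,-0.08,-0.01],-1],[[0,0,0],[0.08,-0.08,-0.01],-1],[[0,0,0],[0.08,-0.08,-0.01],-1],[[0,0,0],[0.04,-0.04,0],-1],[[0,0,0],[0,0,0],-1],[[0,0,0],[0,0,0],-1]]'
python3 - <<'E'
from h import *
o,p,M=state(); c=cam("wrist","w1"); pickle.dump(c,open("w1.pkl","wb")); print(o["clock"],p,M.round(3).tolist(),o["joint_pos"].round(3))
E
```

```text
clock: 0.82
eef_pos: [0.2587, -0.2533, 0.2599]
tool_rot: [0.993, 0.117, 0.0, -0.0]
ft_force: [0.1, -0.5, -1.2]
grip_width: 0.0852
grasp_force: 0.0
clock: 1.65
eef_pos: [0.3915, -0.0373, 0.2804]
tool_rot: [0.993, 0.118, -0.001, 0.0]
ft_force: [-0.1, -0.0, -0.9]
grip_width: 0.0852
grasp_force: 0.0
1.65 [ 0.39146349 -0.03731148  0.28041662] [[0.972, 0.235, -0.001], [0.235, -0.972, -0.0], [-0.001, 0.0, -1.0]] [-0.095  0.011 -0.134  1.427 -0.     2.809]
```

View pics/w1.png

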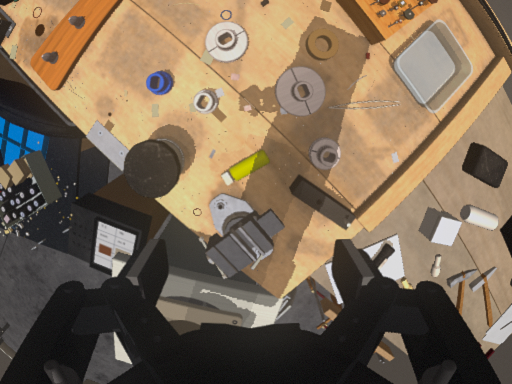

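Wrist view: former_58 at (226,42), former_70 at (300,92), former_34 at (205,101), former_46 at (325,154), blue one at (158,83), rack top left. I'll enlarge the four.

Run:
```python
from h import *
c=pickle.load(open("w1.pkl","rb")); T=[]
for u,v in((205,101),(325,154),(226,42),(300,92)):
    T.append(cv2.resize(c["img"][v-32:v+32,u-32:u+32],(300,300),interpolation=cv2.INTER_CUBIC))
    m=cv2.createCLAHE(2,(1,1)).apply(cv2.cvtColor(T[-1],cv2.COLOR_RGB2GRAY))
im=np.vstack([np.hstack(T[:2]),np.hstack(T[2:])])
cv2.imwrite("pics/m1.png",cv2.cvtColor(im,cv2.COLOR_RGB2BGR))
```

```text
(no output)
```

View pics/m1.png

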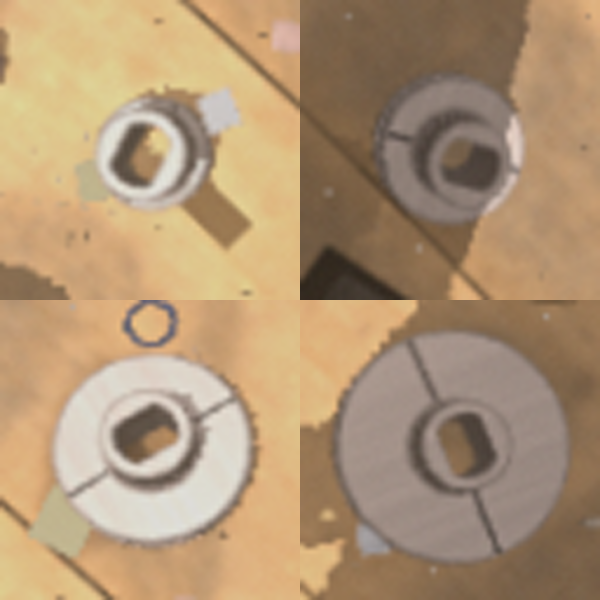

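Run:
```python
from h import *
c=pickle.load(open("w1.pkl","rb")); k=64/300
def px(o,a): return (o[0]+a[0]*k-.5,o[1]+a[1]*k-.5)
D=dict(f34=((173,69),(157,155),(125,187),(172,118)),f46=((293,122),(149,148),(88,134),(217,171)),f58=((194,10),(152.5,149),(70,195),(237,98)),f70=((268,60),(151,146.5),(109,41),(198,252)))
for n,(o,ce,a,b) in D.items():
    P=plane(c,*px(o,ce),.012,True); z=.034 if n=="f34" else .014
    A=plane(c,*px(o,a),z,True);B=plane(c,*px(o,b),z,True); d=B-A
    print(n,P.round(4),"line mid",((A+B)/2).round(4),"len",np.linalg.norm(d).round(4),"yaw",np.degrees(np.arctan2(d[1],d[0])).round(1)%180)
```

```text
f34 [0.4469 0.0377 0.012 ] line mid [0.4481 0.0372 0.034 ] len 0.0234 yaw 158.2
f46 [ 0.4164 -0.1418  0.012 ] line mid [ 0.4157 -0.143   0.014 ] len 0.0431 yaw 89.2
f58 [0.5352 0.0303 0.012 ] line mid [0.5359 0.0302 0.014 ] len 0.056 yaw 134.1
f70 [ 0.4923 -0.0838  0.012 ] line mid [ 0.4924 -0.0845  0.014 ] len 0.0676 yaw 37.599999999999994
```

```bash
python3 -m inch '[[[0,0,0],[0.099,-0.0926,0],-1],[[0,0,0],[0.099,-0.0926,0],-1],[[0,0,0],[0.099,-0.0926,0],-1],[[0,0,0],[0.099,-0.0926,0],-1],[[0,0,0],[0.099,-0.0926,0],-1],[[0,0,0],[0.099,-0.0926,0],-1],[[0,0,0],[0.099,-0.0926,0],-1],[[0,0,0],[0.099,-0.0926,0],-1]]'
python3 -m inch '[[[0,0,-0.0194],[0,0,0],-0.4],[[0,0,-0.0194],[0,0,0],-0.4],[[0,0,-0.0194],[0,0,0],-0.4],[[0,0,-0.0194],[0,0,0],-0.4],[[0,0,-0.0194],[0,0,0],-0.4],[[0,0,-0.0194],[0,0,0],-0.4],[[0,0,-0.0194],[0,0,0],-0.4],[[0,0,-0.0194],[0,0,0],-0.4],[[0,0,-0.0194],[0,0,0],-0.4],[[0,0,-0.0194],[0,0,0],-0.4]]'
python3 -m inch '[[[0,0,-0.0194],[0,0,0],-0.4],[[0,0,-0.0194],[0,0,0],-0.4],[[0,0,-0.0194],[0,0,0],-0.4],[[0,0,-0.0194],[0,0,0],-0.4],[[0,0,-0.0194],[0,0,0],-0.4],[[0,0,-0.0194],[0,0,0],-0.4],[[0,0,-0.0194],[0,0,0],-0.4],[[0,0,-0.0194],[0,0,0],-0.4],[[0,0,-0.0194],[0,0,0],-0.4],[[0,0,-0.0194],[0,0,0],-0.4]]'
python3 -m inch '[[[0,0,0],[0,0,0],-0.4],[[0,0,0],[0,0,0],-0.4]]'
python3 - <<'E'
from h import *
o,p,M=state(); c=cam("wrist","w2"); pickle.dump(c,open("w2.pkl","wb")); print(o["clock"],p,M.round(3).tolist(),o["joint_pos"].round(3))
E
```

```text
clock: 2.37
eef_pos: [0.5809, 0.1924, 0.2819]
tool_rot: [0.988, 0.151, -0.003, -0.017]
ft_force: [0.4, 0.6, 0.6]
grip_width: 0.0856
grasp_force: 0.0
clock: 3.2
eef_pos: [0.58, 0.191, 0.2819]
tool_rot: [0.722, 0.692, 0.007, -0.016]
ft_force: [-0.7, 0.3, 0.1]
grip_width: 0.0598
grasp_force: 0.0
clock: 4.03
eef_pos: [0.58, 0.191, 0.282]
tool_rot: [0.196, 0.98, 0.015, -0.009]
ft_force: [-0.5, 0.8, -0.0]
grip_width: 0.0597
grasp_force: 0.0
clock: 4.2
eef_pos: [0.58, 0.1916, 0.282]
tool_rot: [0.2, 0.98, 0.015, -0.009]
ft_force: [-0.1, 0.6, 0.4]
grip_width: 0.0597
grasp_force: 0.0
4.2 [0.57999331 0.19163361 0.28202406] [[-0.919, 0.393, -0.011], [0.392, 0.919, 0.033], [0.023, 0.026, -0.999]] [0.302 0.461 0.452 1.562 0.035 0.705]
```

View pics/w2.png

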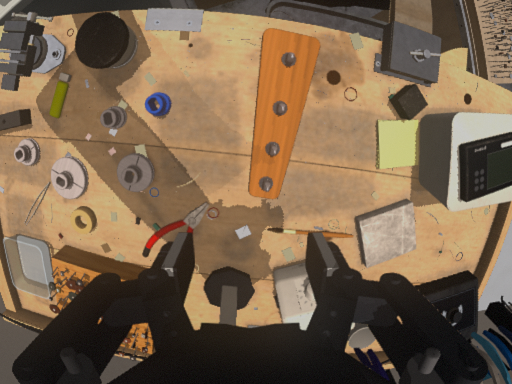

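View w2 shows the rack's pegs at about (289,59), (281,107), (273,149) and (267,184), with the broad end at the top. The formers are on the left. Nothing obstructs the rack.

```bash
cat >> h.py <<'E'
def level():
    o,p,M=state(); r=M.T@np.cross(M[:,2],[0,0,-1]); print("level turn scaled",(r/2/np.pi).round(4),"pos",p.round(4),"yaw",np.degrees(np.arctan2(M[1,0],M[0,0])).round(2),"F",o["ft_force"].round(1),"grip",o["grip_width"].round(4),o["grasp_force"],"t",o["clock"])
E
python3 - <<'E'
from h import *
from scipy.optimize import least_squares
c=pickle.load(open("w2.pkl","rb")); im=c["img"]; hsv=cv2.cvtColor(im,cv2.COLOR_RGB2HSV)
wood=((hsv[...,1]>140)&(hsv[...,0]<14)).astype(np.uint8)
wood[:, :235]=0; wood[:,330:]=0; wood[205:]=0
cs,_=cv2.findContours(wood,cv2.RETR_EXTERNAL,cv2.CHAIN_APPROX_NONE); k=max(cs,key=cv2.contourArea)
hull=cv2.drawContours(np.zeros_like(wood),[cv2.convexHull(k)],-1,1,-1)
hull=cv2.erode(hull,np.ones((3,3)))
g=((hsv[...,1]<110)&(hull>0)).astype(np.uint8)
n,l,st,ce=cv2.connectedComponentsWithStats(g)
B=[(st[i],ce[i]) for i in range(1,n) if st[i][4]>60]
for b in B: print(b[0],b[1].round(1))
px=np.array([b[1] for b in B]); px=px[np.argsort(-px[:,1])]   # narrow first
xs=np.array([-98.5,-47.5,10.5,80.5])/1e3
def w(q,z): return np.c_[q[0]+xs*np.cos(q[2]),q[1]+xs*np.sin(q[2]),np.full(4,z)]
f=lambda q:np.ravel([proj(c,p,True)-u for p,u in zip(w(q,q[3]),px)])
r=least_squares(f,[.56,.25,np.radians(153),.03]); print(r.x,np.degrees(r.x[2]),r.fun.round(2)); print(w(r.x,.014).round(4))
np.save("rack.npy",r.x[:3])
for z in(.026,.032):
    r2=least_squares(lambda q:f([*q,z]),r.x[:3]); print(z,r2.x,np.abs(r2.fun).max().round(2))
# tips, top camera check
t=pickle.load(open("top0.pkl","rb"))
print([proj(t,p).round(1).tolist() for p in w(r.x,.03)])
level(); go([.5352,.0303,.14],134.1)
E
```

```text
Traceback (most recent call last):
IndexError: too many indices for array: array is 1-dimensional, but 2 were indexed
```

```bash
cat > rack.py <<'E'
from h import *
from scipy.optimize import least_squares
c=pickle.load(open("w2.pkl","rb")); im=c["img"]; hsv=cv2.cvtColor(im,cv2.COLOR_RGB2HSV)
for u,v in((270,130),(300,90),(281,107),(289,59),(240,130),(330,130)): print((u,v),hsv[v,u],end=" ")
wood=((hsv[...,1]>140)&(hsv[...,0]<16)).astype(np.uint8)
wood[:, :235]=0; wood[:,330:]=0; wood[205:]=0
cs,_=cv2.findContours(wood,cv2.RETR_EXTERNAL,cv2.CHAIN_APPROX_NONE); k=max(cs,key=cv2.contourArea)
print(cv2.contourArea(k),cv2.boundingRect(k))
hull=cv2.drawContours(np.zeros_like(wood),[cv2.convexHull(k)],-1,1,-1)
hull=cv2.erode(hull,np.ones((5,5)))
g=((hsv[...,1]<130)&(hull>0)).astype(np.uint8)
n,l,st,ce=cv2.connectedComponentsWithStats(g)
B=[(st[i],ce[i]) for i in range(1,n) if st[i][4]>60]
for b in B: print(b[0],b[1].round(1))
px=np.array([b[1] for b in B]); px=px[np.argsort(-px[:,1])]   # narrow first
xs=np.array([-98.5,-47.5,10.5,80.5])/1e3
def w(q,z): return np.c_[q[0]+xs*np.cos(q[2]),q[1]+xs*np.sin(q[2]),np.full(4,z)]
f=lambda q:np.ravel([proj(c,p,True)-u for p,u in zip(w(q,q[3]),px)])
r=least_squares(f,[.56,.25,np.radians(153),.03]); print(r.x,np.degrees(r.x[2]),r.fun.round(2)); print(w(r.x,.014).round(4))
np.save("rack.npy",r.x[:3])
for z in(.026,.032):
    r2=least_squares(lambda q:f([*q,z]),r.x[:3]); print(z,r2.x,np.abs(r2.fun).max().round(2)); np.save("rack.npy",r2.x)
t=pickle.load(open("top0.pkl","rb"))
print([proj(t,p).round(1).tolist() for p in w(r.x,.03)])
level(); go([.5352,.0303,.14],134.1)
E
python3 rack.py
```

```text
(270, 130) [ 14 190 199] (300, 90) [ 14 190 192] (281, 107) [ 10  56 122] (289, 59) [ 13  68 105] (240, 130) [ 15 110 202] (330, 130) [ 15  97 160] 7404.5 (249, 28, 72, 171)
[282  52  14  14 159] [288.5  58.7]
[273 101  14  14 161] [279.5 107.7]
[265 142  15  14 160] [272.1 148.3]
[259 177  14  15 157] [265.6 183.4]
[0.54467547 0.25716701 2.56962101 0.01707792] 147.2284387407385 [-0.04 -0.12 -0.03  0.17  0.15 -0.01 -0.08 -0.04]
[[0.6275 0.2038 0.014 ]
 [0.5846 0.2315 0.014 ]
 [0.5358 0.2629 0.014 ]
 [0.477  0.3007 0.014 ]]
0.026 [0.54373763 0.25646471 2.56959059] 1.45
0.032 [0.54310758 0.25599284 2.56956778] 2.43
[[217.1, 153.7], [207.5, 169.1], [196.6, 186.6], [183.4, 207.9]]Traceback (most recent call last):
  File "rack.py", line 25, in <module>
    level(); go([.5352,.0303,.14],134.1)
    ~~~~~^^
  File "h.py", line 35, in level
    o,p,M=state(); r=M.T@np.cross(M[:,2],[0,0,-1]); print("level turn scaled",(r/2/np.pi).round(4),"pos",p.round(4),"yaw",np.degrees(np.arctan2(M[1,0],M[0,0])).round(2),"F",o["ft_force"].round(1),"grip",o["grip_width"].round(4),o["grasp_force"],"t",o["clock"])
                                                                                                                                                                                                           ^^^^^^^^^^^^^^^^^^^^^
AttributeError: 'float' object has no attribute 'round'
```

```bash
sed -i 's/o\["grip_width"\].round(4)/round(o["grip_width"],4)/' h.py
python3 - <<'E'
from h import *
level(); go([.5352,.0303,.15],134.1)
E
```

```text
level turn scaled [ 0.0042 -0.0037  0.    ] pos [0.58  0.192 0.282] yaw 156.92 F [-0.4  0.6 -0. ] grip 0.06 0.0 t 4.25
shift [-0.0252 -0.1697  0.1271] scaled [-0.0842 -0.5655  0.4236] turn deg 22.82 scaled 0.0634 j6 0.705
```

```bash
python3 -m inch '[[[0.0042,-0.0037,0],[0,0,0],-0.4],[[0,0,0.0159],[0,0,0],-0.4],[[0,0,0.0159],[0,0,0],-0.4],[[0,0,0.0159],[0,0,0],-0.4],[[0,0,0.0159],[0,0,0],-0.4],[[0,0,0],[-0.0406,-0.0689,0.02],-0.4],[[0,0,0],[-0.0406,-0.0689,0.05],-0.4],[[0,0,0],[-0.0406,-0.0689,0.07],-0.4]]'
python3 -m inch '[[[0,0,0],[-0.0406,-0.0689,0.07],-0.4],[[0,0,0],[-0.0406,-0.0689,0.08],-0.4],[[0,0,0],[-0.0406,-0.0689,0.08],-0.4],[[0,0,0],[-0.0406,-0.0689,0.07],-0.4],[[0,0,0],[0,0,0],-0.4],[[0,0,0],[0,0,0],-0.4]]'
python3 - <<'E'
from h import *
level(); c=cam("wrist","w3"); pickle.dump(c,open("w3.pkl","wb")); go([.5352,.0303,.05],134.1)
print(proj(c,[.5352,.0303,.014],True),proj(c,[.5352,.0303,.034],True))
E
```

```text
clock: 4.92
eef_pos: [0.5619, 0.1233, 0.2413]
tool_rot: [0.389, 0.921, 0.001, 0.002]
ft_force: [0.5, -0.5, 0.4]
grip_width: 0.0599
grasp_force: 0.0
clock: 5.42
eef_pos: [0.5344, 0.0298, 0.1489]
tool_rot: [0.391, 0.921, -0.001, -0.001]
ft_force: [1.1, 0.2, 0.2]
grip_width: 0.06
grasp_force: 0.0
level turn scaled [-0.0003 -0.0004  0.    ] pos [0.5344 0.0298 0.1489] yaw 134.01 F [1.1 0.2 0.2] grip 0.06 0.0 t 5.4167
shift [ 0.0002 -0.001   0.1003] scaled [ 0.0007 -0.0032  0.3342] turn deg 0.01 scaled 0.0 j6 0.858
[250.6909044  177.44107355] [250.73725231 183.2816358 ]
```

View pics/w3.png

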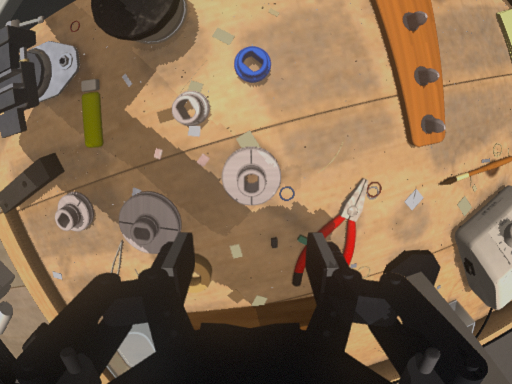

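The wrist view confirms the 58 former: disc centre at (251,178) and hub at (251,182), with the predicted point 1 px away. The scribe is vertical, so it is aligned. Descending and gripping.

```bash
python3 -m inch '[[[0,0,0],[0.0007,-0.003,0.11],-0.4],[[0,0,0],[0,0,0.11],-0.4],[[0,0,0],[0,0,0.11],-0.4],[[0,0,0],[0,0,0.07],-0.4],[[0,0,0],[0,0,0.035],-0.4],[[0,0,0],[0,0,0],-0.4],[[0,0,0],[0,0,0],0],[[0,0,0],[0,0,0],1],[[0,0,0],[0,0,0],1],[[0,0,0],[0,0,0],1]]'
python3 -m inch '[[[0,0,0],[0,0,0],1],[[0,0,0],[0,0,0],1],[[0,0,0],[0,0,0],1],[[0,0,0],[0,0,0],1]]'
```

```text
clock: 6.3
eef_pos: [0.5371, 0.0309, 0.022]
tool_rot: [0.389, 0.921, 0.001, 0.002]
ft_force: [-0.7, 0.3, 5.0]
grip_width: 0.0231
grasp_force: 58.6
clock: 6.63
eef_pos: [0.5373, 0.031, 0.022]
tool_rot: [0.389, 0.921, 0.001, 0.002]
ft_force: [-1.2, 0.6, 6.3]
grip_width: 0.0228
grasp_force: 58.8
```

```bash
python3 -m inch '[[[0,0,0],[0,0,-0.05],1],[[0,0,0],[0,0,-0.1],1],[[0,0,0],[0,0,-0.12],1],[[0,0,0],[0,0,-0.12],1],[[0,0,0],[0,0,-0.04],1],[[0,0,0],[0,0,0],1],[[0,0,0],[0,0,0],1]]'
python3 - <<'E'
from h import *
level(); c=cam("wrist"); pickle.dump(c,open("w4.pkl","wb")); level()
s=cam("side")["img"][100:330,150:420]
im=np.hstack([cv2.resize(c["img"][130:340,130:380],(400,336),interpolation=cv2.INTER_CUBIC),cv2.resize(s,(394,336))])
cv2.imwrite("pics/w4.png",cv2.cvtColor(im,cv2.COLOR_RGB2BGR))
o,p,M=state()
print(proj(c,p-[0,0,.0],True),proj(c,p+[0,0,.016],True))
E
```

```text
clock: 7.22
eef_pos: [0.5353, 0.0308, 0.1491]
tool_rot: [0.389, 0.921, 0.001, 0.001]
ft_force: [0.6, -0.5, -4.3]
grip_width: 0.0228
grasp_force: 59.7
level turn scaled [0.0003 0.0002 0.    ] pos [0.5353 0.0308 0.1491] yaw 134.27 F [ 0.6 -0.5 -4.3] grip 0.0228 59.71868715249002 t 7.2167
level turn scaled [-0.0002 -0.0002  0.    ] pos [0.5341 0.0307 0.1475] yaw 134.27 F [-0.4 -0.4 -4.3] grip 0.0228 59.71637550741434 t 7.2667
[247.00843444 238.93316107] [246.83098322 253.5181659 ]
```

View pics/w4.png

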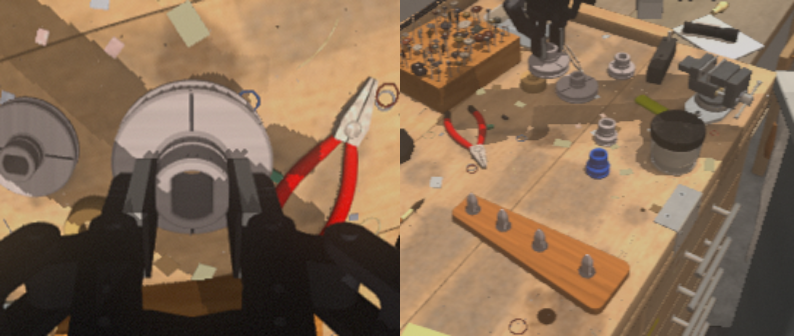

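The crop shows former_58 held squarely between the fingers with its scribe along tool x, and the side view shows it lifted. Its hub sits about 3 px right of the projected TCP, so the camera has a bias of about 1.6 mm. I'll move beside peg 3 to measure the peg from directly overhead.

```bash
python3 -m inch '[[[0,0,-0.018],[0,0,0],1],[[0,0,-0.018],[0,0,0],1],[[0,0,0],[0.0303,0.1075,0],1],[[0,0,0],[0.0303,0.1075,0],1],[[0,0,0],[0.0303,0.1075,0],1],[[0,0,0],[0.0303,0.1075,0],1],[[0,0,0],[0.0303,0.1075,0],1],[[0,0,0],[0.0303,0.1075,0.05],1],[[0,0,0],[0,0,0.1],1],[[0,0,0],[0,0,0],1]]'
python3 -m inch '[[[0,0,0],[0,0,0],1],[[0,0,0],[0,0,0],1]]'
cat > peg.py <<'E'
# look down at pegs just ahead of the hand; print their offset from the TCP in tool axes (camera bias taken off)
from h import *
import sys
level(); c=cam("wrist"); pickle.dump(c,open(sys.argv[1]+".pkl","wb")); cv2.imwrite(f"pics/{sys.argv[1]}.png",cv2.cvtColor(c["img"],cv2.COLOR_RGB2BGR))
o,p,M=state(); hsv=cv2.cvtColor(c["img"],cv2.COLOR_RGB2HSV)
wood=((hsv[...,1]>140)&(hsv[...,0]<16)).astype(np.uint8); wood[230:]=0
cs,_=cv2.findContours(wood,cv2.RETR_EXTERNAL,cv2.CHAIN_APPROX_NONE); k=max(cs,key=cv2.contourArea)
hull=cv2.drawContours(np.zeros_like(wood),[cv2.convexHull(k)],-1,1,-1); hull=cv2.erode(hull,np.ones((5,5)))
g=((hsv[...,1]<130)&(hull>0)).astype(np.uint8)
n,l,st,ce=cv2.connectedComponentsWithStats(g)
for i in range(1,n):
    if 100<st[i][4]<1200 and max(st[i][2:4])<50:
        print(st[i],ce[i].round(1),[(M.T@(plane(c,*ce[i],z,True)-p))[:2].round(4).tolist() for z in(.022,.03)],plane(c,*ce[i],.026,True).round(4))
E
python3 peg.py w5
```

```text
clock: 8.15
eef_pos: [0.589, 0.2236, 0.0946]
tool_rot: [0.28, 0.96, -0.004, -0.006]
ft_force: [-2.6, -1.2, -6.2]
grip_width: 0.0231
grasp_force: 60.1
clock: 8.32
eef_pos: [0.5931, 0.2222, 0.1024]
tool_rot: [0.282, 0.959, -0.001, -0.001]
ft_force: [-0.7, -0.5, -3.7]
grip_width: 0.0231
grasp_force: 60.2
level turn scaled [-0.0004 -0.0003  0.    ] pos [0.5931 0.2222 0.1024] yaw 147.21 F [-0.7 -0.5 -3.7] grip 0.0231 60.189948035404086 t 8.3167
[241   2  27  28 553] [254.2  16.4] [[0.1399, 0.0024], [0.1377, 0.0023]] [0.4788 0.2995 0.026 ]
[241  93  27  26 532] [254.1 105.4] [[0.0713, 0.0025], [0.0715, 0.0024]] [0.5355 0.2631 0.026 ]
```

View pics/w5.png

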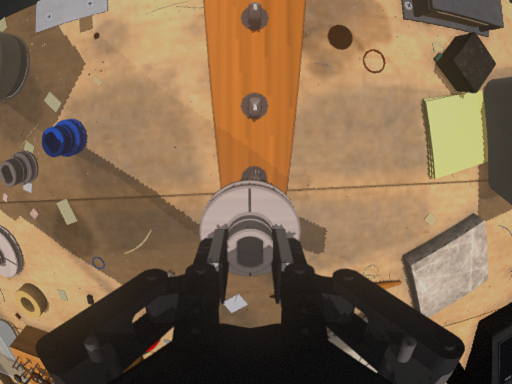

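The view shows the rack vertical in the image, with peg 3 at (254,105), peg 4 at (254,16) and the held disc centred at column 250. After taking off the bias, I shift +71 mm along x and +0.6 mm along y, then descend gently.

```bash
python3 -m inch '[[[0,0,0],[0.08,0.002,0],1],[[0,0,0],[0.08,0,0],1],[[0,0,0],[0.0777,0,0],1],[[0,0,0],[0,0,0],1],[[0,0,0],[0,0,0],1]]'
python3 -c "
from h import *
level();go([.5355-.0004,.2631-.0014,.036],147.2)"
python3 -m inch '[[[0,0,0],[0,0,0.05],1],[[0,0,0],[0,0,0.05],1],[[0,0,0],[0,0,0.03],1],[[0,0,0],[0,0,0.03],1],[[0,0,0],[0,0,0],1],[[0,0,0],[0,0,0],1]]'
```

```text
clock: 8.78
eef_pos: [0.5345, 0.2623, 0.1057]
tool_rot: [0.282, 0.959, 0.001, 0.001]
ft_force: [0.5, -0.2, -2.3]
grip_width: 0.023
grasp_force: 60.2
level turn scaled [0.0004 0.0003 0.    ] pos [0.5345 0.2623 0.1057] yaw 147.27 F [ 0.5 -0.2 -2.3] grip 0.023 60.16091831959784 t 8.7833
shift [-0.0007 -0.0004  0.0697] scaled [-0.0024 -0.0013  0.2322] turn deg 0.07 scaled 0.0002 j6 1.028
clock: 9.28
eef_pos: [0.5348, 0.2617, 0.0556]
tool_rot: [0.282, 0.959, -0.0, 0.0]
ft_force: [0.1, 0.5, -3.4]
grip_width: 0.023
grasp_force: 60.2
```

```bash
python3 -m inch '[[[0,0,0],[0,0,0.02],1],[[0,0,0],[0,0,0.02],1],[[0,0,0],[0,0,0.02],1],[[0,0,0],[0,0,0],1],[[0,0,0],[0,0,0],1]]'
```

```text
clock: 9.7
eef_pos: [0.5341, 0.262, 0.0371]
tool_rot: [0.282, 0.959, -0.0, -0.0]
ft_force: [0.4, -0.8, -4.2]
grip_width: 0.023
grasp_force: 60.1
```

No side force, and the underside is at about 15 mm, so it has dropped on. Release and lift, then head for former_70.

```bash
python3 -m inch '[[[0,0,0],[0,0,0.004],1],[[0,0,0],[0,0,0],0],[[0,0,0],[0,0,0],-0.4],[[0,0,0],[0,0,0],-0.4],[[0,0,0],[0,0,-0.02],-0.4],[[0,0,0],[0,0,-0.05],-0.4],[[0,0,0],[0,0,-0.1],-0.4],[[0,0,0],[0,0,-0.12],-0.4],[[0,0,0],[0,0,-0.1],-0.4],[[0,0,0],[0,0,0],-0.4]]'
python3 -m inch '[[[0,0,-0.0196],[0,0,0],-0.4],[[0,0,-0.0196],[0,0,0],-0.4],[[0,0,-0.0196],[0,0,0],-0.4],[[0,0,-0.0196],[0,0,0],-0.4],[[0,0,-0.0196],[0,0,0],-0.4],[[0,0,-0.0196],[0,0,0],-0.4],[[0,0,-0.0196],[0,0,0],-0.4],[[0,0,-0.0196],[0,0,0],-0.4],[[0,0,-0.0196],[0,0,0],-0.4],[[0,0,-0.0196],[0,0,0],-0.4]]'
python3 -m inch '[[[0,0,0],[0.0813,-0.0828,0],-0.4],[[0,0,0],[0.0813,-0.0828,0],-0.4],[[0,0,0],[0.0813,-0.0828,0],-0.4],[[0,0,0],[0.0813,-0.0828,0],-0.4],[[0,0,0],[0.0813,-0.0828,0],-0.4],[[0,0,0],[0.0813,-0.0828,0],-0.4],[[0,0,0],[0.0813,-0.0828,0],-0.4],[[0,0,0],[0.0813,-0.0828,0],-0.4],[[0,0,0],[0.0813,-0.0828,0],-0.4],[[0,0,0],[0.0813,-0.0828,0],-0.4]]'
python3 -m inch '[[[0,0,0],[0,0,0],-0.4],[[0,0,0],[0,0,0],-0.4]]'
cat > look.py <<'E'
# look.py name X Y yaw : picture, with the wrist view and the expected place of disc/hub centres
from h import *
import sys
n,X,Y,yaw=sys.argv[1],*map(float,sys.argv[2:5])
level(); c=cam("wrist",n); pickle.dump(c,open(n+".pkl","wb")); go([X,Y,.018],yaw)
s=cam("side"); pickle.dump(s,open(n+"s.pkl","wb"))
print("expect disc",proj(c,[X,Y,.014],True).round(1),"hub",proj(c,[X,Y,.034],True).round(1))
im=np.hstack([c["img"][50:300,100:400],cv2.resize(s["img"][200:325,160:310],(480,400))[75:325]])
im=np.hstack([cv2.resize(c["img"][60:300,100:400],(400,320)),cv2.resize(s["img"][210:330,170:320],(400,320))])
cv2.imwrite(f"pics/{n}.png",cv2.cvtColor(im,cv2.COLOR_RGB2BGR))
E
python3 look.py w6 .4923 -.0838 37.6
```

```text
clock: 10.53
eef_pos: [0.5384, 0.2641, 0.162]
tool_rot: [0.282, 0.959, 0.005, 0.005]
ft_force: [1.1, -0.6, 0.5]
grip_width: 0.0599
grasp_force: 0.0
clock: 11.37
eef_pos: [0.5345, 0.2622, 0.1541]
tool_rot: [-0.327, 0.945, 0.0, 0.001]
ft_force: [0.2, 0.5, -0.1]
grip_width: 0.0598
grasp_force: 0.0
clock: 12.2
eef_pos: [0.4937, -0.0852, 0.1542]
tool_rot: [-0.324, 0.946, -0.0, 0.001]
ft_force: [-0.1, -0.4, 0.2]
grip_width: 0.06
grasp_force: 0.0
clock: 12.37
eef_pos: [0.4938, -0.0855, 0.154]
tool_rot: [-0.322, 0.947, -0.0, 0.001]
ft_force: [-0.8, 0.5, 1.0]
grip_width: 0.0598
grasp_force: 0.0
level turn scaled [-0.0002  0.0002  0.    ] pos [ 0.4938 -0.0855  0.154 ] yaw -142.44 F [-0.8  0.5  1. ] grip 0.0598 0.0 t 12.3667
shift [0.0012 0.0014 0.1359] scaled [0.0041 0.0047 0.4531] turn deg 0.09 scaled 0.0002 j6 -0.827
expect disc [252.1 175.2] hub [252.2 180.9]
```

View pics/w6.png

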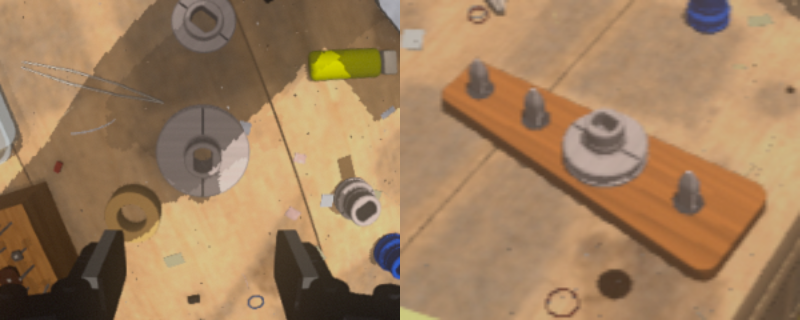

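former_58 is lying flat on peg 3 (right tile). former_70's disc centre is at (203,151) in the crop, which is 2 px off the expected spot, and its scribe is vertical. Nudge and grip.

```bash
python3 -m inch '[[[0,0,0],[0.009,0.004,0.11],-0.4],[[0,0,0],[0,0,0.11],-0.4],[[0,0,0],[0,0,0.11],-0.4],[[0,0,0],[0,0,0.07],-0.4],[[0,0,0],[0,0,0.043],-0.4],[[0,0,0],[0,0,0],-0.4],[[0,0,0],[0,0,0],0],[[0,0,0],[0,0,0],1],[[0,0,0],[0,0,0],1],[[0,0,0],[0,0,0],1]]'
python3 -m inch '[[[0,0,0],[0,0,0],1],[[0,0,0],[0,0,0],1],[[0,0,0],[0,0,0],1],[[0,0,0],[0,0,0],1]]'
python3 -m inch '[[[0,0,0],[0,0,-0.05],1],[[0,0,0],[0,0,-0.1],1],[[0,0,0],[0,0,-0.12],1],[[0,0,0],[0,0,-0.12],1],[[0,0,0],[0,0,-0.04],1],[[0,0,0],[0,0,0],1],[[0,0,0],[0,0,0],1]]'
python3 - <<'E'
from h import *
level(); go([0.5343+.7*0,.262,.11],147.2)
E
```

```text
clock: 13.3
eef_pos: [0.4926, -0.0841, 0.0221]
tool_rot: [-0.324, 0.946, -0.001, 0.002]
ft_force: [-0.8, 0.2, 3.7]
grip_width: 0.0234
grasp_force: 58.7
clock: 13.63
eef_pos: [0.4926, -0.0841, 0.022]
tool_rot: [-0.324, 0.946, -0.0, 0.002]
ft_force: [-0.4, 2.1, 5.9]
grip_width: 0.0232
grasp_force: 59.0
clock: 14.22
eef_pos: [0.4906, -0.0845, 0.1491]
tool_rot: [-0.324, 0.946, -0.0, 0.0]
ft_force: [-0.9, 1.1, -6.0]
grip_width: 0.0228
grasp_force: 60.1
level turn scaled [-0.  0.  0.] pos [ 0.4906 -0.0845  0.1491] yaw -142.22 F [-0.9  1.1 -6. ] grip 0.0228 60.079193003475666 t 14.2167
shift [-0.2468  0.2471  0.0391] scaled [-0.8227  0.8235  0.1304] turn deg 70.58 scaled 0.1961 j6 -0.83
```

```bash
python3 -m inch '[[[0,0,0.0196],[0,0,0],1],[[0,0,0.0196],[0,0,0],1],[[0,0,0.0196],[0,0,0],1],[[0,0,0.0196],[0,0,0],1],[[0,0,0.0196],[0,0,0],1],[[0,0,0.0196],[0,0,0],1],[[0,0,0.0196],[0,0,0],1],[[0,0,0.0196],[0,0,0],1],[[0,0,0.0196],[0,0,0],1],[[0,0,0.0196],[0,0,0],1]]'
python3 -m inch '[[[0,0,0],[0.0559,0.1167,0],1],[[0,0,0],[0.0559,0.1167,0],1],[[0,0,0],[0.0559,0.1167,0],1],[[0,0,0],[0.0559,0.1167,0],1],[[0,0,0],[0.0559,0.1167,0],1],[[0,0,0],[0.0559,0.1167,0],1],[[0,0,0],[0.0559,0.1167,0],1],[[0,0,0],[0.0559,0.1167,0],1],[[0,0,0],[0.0559,0.1167,0.05],1],[[0,0,0],[0,0,0.05],1]]'
python3 -m inch '[[[0,0,0],[0,0,0],1],[[0,0,0],[0,0,0],1],[[0,0,0],[0,0,0],1]]'
python3 peg.py w7; python3 -c "
from h import *
go([.4754,.3,.12],147.2)
c=pickle.load(open('w7.pkl','rb'));cv2.imwrite('pics/w7.png',cv2.cvtColor(c['img'][40:300,120:380],cv2.COLOR_RGB2BGR))"
```

```text
clock: 15.05
eef_pos: [0.4885, -0.084, 0.1461]
tool_rot: [0.285, 0.959, -0.0, -0.003]
ft_force: [-0.9, -0.3, -4.7]
grip_width: 0.0229
grasp_force: 60.1
clock: 15.88
eef_pos: [0.5343, 0.2698, 0.1166]
tool_rot: [0.278, 0.96, 0.002, -0.001]
ft_force: [1.4, -0.1, -4.6]
grip_width: 0.023
grasp_force: 60.7
clock: 16.13
eef_pos: [0.5334, 0.261, 0.1177]
tool_rot: [0.282, 0.959, -0.001, -0.001]
ft_force: [-0.1, -0.4, -3.7]
grip_width: 0.0227
grasp_force: 60.7
level turn scaled [-0.0006 -0.0003  0.    ] pos [0.5334 0.261  0.1177] yaw 147.19 F [-0.1 -0.4 -3.7] grip 0.0227 60.728429686278105 t 16.1333
[242  95  25  24 473] [253.7 106.3] [[0.0699, 0.0026], [0.0702, 0.0025]] [0.4766 0.3011 0.026 ]
shift [ 0.0705  0.0008 -0.0011] scaled [ 0.2352  0.0027 -0.0037] turn deg -0.05 scaled -0.0001 j6 1.028
```

View pics/w7.png

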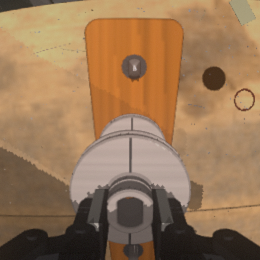

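Peg 4 is at (134,67) in the crop. The disc is held squarely with its scribe in line, and f58 below it is in line too. Place it.

```bash
python3 -m inch '[[[0,0,0],[0.08,0.0027,0],1],[[0,0,0],[0.08,0,0],1],[[0,0,0],[0.0765,0,0],1],[[0,0,0],[0,0,0],1],[[0,0,0],[0,0,0.07],1],[[0,0,0],[0,0,0.07],1],[[0,0,0],[0,0,0.04],1],[[0,0,0],[0,0,0.03],1],[[0,0,0],[0,0,0],1],[[0,0,0],[0,0,0],1]]'
python3 -m inch '[[[0,0,0],[0,0,0.02],1],[[0,0,0],[0,0,0.02],1],[[0,0,0],[0,0,0.02],1],[[0,0,0],[0,0,0],1],[[0,0,0],[0,0,0],1]]'
```

```text
clock: 17.02
eef_pos: [0.4759, 0.3008, 0.0569]
tool_rot: [0.283, 0.959, 0.0, 0.0]
ft_force: [0.4, -0.2, -4.9]
grip_width: 0.0233
grasp_force: 60.7
clock: 17.43
eef_pos: [0.4754, 0.3009, 0.038]
tool_rot: [0.282, 0.959, -0.001, 0.0]
ft_force: [1.2, -2.1, -5.5]
grip_width: 0.0232
grasp_force: 60.6
```

```bash
python3 -m inch '[[[0,0,0],[0,0,0.005],1],[[0,0,0],[0,0,0],0],[[0,0,0],[0,0,0],-0.4],[[0,0,0],[0,0,0],-0.4],[[0,0,0],[0,0,-0.02],-0.4],[[0,0,0],[0,0,-0.05],-0.4],[[0,0,0],[0,0,-0.1],-0.4],[[0,0,0],[0,0,-0.12],-0.4],[[0,0,0],[0,0,-0.1],-0.4],[[0,0,0],[0,0,0],-0.4]]'
python3 -m inch '[[[0,0,0.0179],[0,0,0],-0.4],[[0,0,0.0179],[0,0,0],-0.4],[[0,0,0.0179],[0,0,0],-0.4],[[0,0,0.0179],[0,0,0],-0.4],[[0,0,0.0179],[0,0,0],-0.4],[[0,0,0.0179],[0,0,0],-0.4],[[0,0,0.0179],[0,0,0],-0.4],[[0,0,0.0179],[0,0,0],-0.4],[[0,0,0.0179],[0,0,0],-0.4],[[0,0,0],[-0.1232,-0.0147,0],-0.4]]'
python3 -m inch '[[[0,0,0],[-0.1232,-0.0147,0],-0.4],[[0,0,0],[-0.1232,-0.0147,0],-0.4],[[0,0,0],[-0.1232,-0.0147,0],-0.4],[[0,0,0],[-0.1232,-0.0147,0],-0.4],[[0,0,0],[-0.1232,-0.0147,0],-0.4],[[0,0,0],[-0.1232,-0.0147,0],-0.4],[[0,0,0],[-0.1232,-0.0147,0],-0.4],[[0,0,0],[-0.1232,-0.0147,0],-0.4],[[0,0,0],[-0.1232,-0.0147,0],-0.4],[[0,0,0],[-0.1232,-0.0147,0],-0.4]]'
python3 -m inch '[[[0,0,0],[-0.1232,-0.0147,0],-0.4],[[0,0,0],[0,0,0],-0.4],[[0,0,0],[0,0,0],-0.4],[[0,0,0],[0,0,0],-0.4]]'
python3 look.py w8 .4164 -.1418 89.2
```

```text
clock: 18.27
eef_pos: [0.4792, 0.304, 0.1623]
tool_rot: [0.282, 0.959, 0.005, 0.005]
ft_force: [1.1, 0.8, 1.2]
grip_width: 0.06
grasp_force: 0.0
clock: 19.1
eef_pos: [0.472, 0.2692, 0.1546]
tool_rot: [0.711, 0.703, 0.003, -0.0]
ft_force: [1.1, -0.6, 0.7]
grip_width: 0.0597
grasp_force: 0.0
clock: 19.93
eef_pos: [0.4213, -0.1061, 0.1549]
tool_rot: [0.712, 0.703, 0.001, 0.001]
ft_force: [1.0, -1.6, 0.7]
grip_width: 0.0596
grasp_force: 0.0
clock: 20.27
eef_pos: [0.4166, -0.1413, 0.1543]
tool_rot: [0.712, 0.702, 0.001, 0.0]
ft_force: [-0.1, 0.1, -0.3]
grip_width: 0.0601
grasp_force: 0.0
level turn scaled [ 0.0002 -0.0001  0.    ] pos [ 0.4166 -0.1413  0.1543] yaw 89.19 F [-0.1  0.1 -0.3] grip 0.0601 0.0 t 20.2667
shift [-0.0012 -0.0004  0.1362] scaled [-0.0039 -0.0014  0.454 ] turn deg 0.09 scaled 0.0002 j6 1.257
expect disc [249.  176.2] hub [249.  181.8]
```

View pics/w8.png

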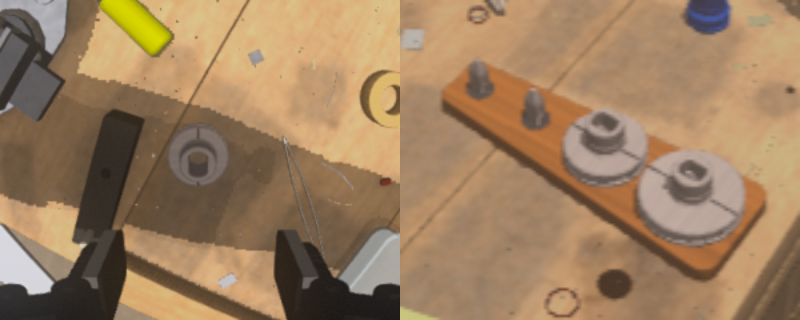

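f70 is flat on peg 4. former_46 is at (199,155) in the crop, as expected, with its scribe vertical. The black bar about 45 mm to the left calls for a narrower opening, so I use closure 0 (43 mm).

```bash
python3 -m inch '[[[0,0,0],[-0.003,-0.001,0.11],0],[[0,0,0],[0,0,0.11],0],[[0,0,0],[0,0,0.11],0],[[0,0,0],[0,0,0.07],0],[[0,0,0],[0,0,0.043],0],[[0,0,0],[0,0,0],0],[[0,0,0],[0,0,0],0],[[0,0,0],[0,0,0],1],[[0,0,0],[0,0,0],1],[[0,0,0],[0,0,0],1]]'
python3 -m inch '[[[0,0,0],[0,0,0],1],[[0,0,0],[0,0,0],1],[[0,0,0],[0,0,0],1],[[0,0,0],[0,0,0],1]]'
python3 -m inch '[[[0,0,0],[0,0,-0.05],1],[[0,0,0],[0,0,-0.1],1],[[0,0,0],[0,0,-0.12],1],[[0,0,0],[0,0,-0.12],1],[[0,0,0],[0,0,-0.04],1],[[0,0,0],[0,0,0],1],[[0,0,0],[0,0,0],1]]'
python3 -c "
from h import *
level()"
```

```text
clock: 21.2
eef_pos: [0.4177, -0.1422, 0.0225]
tool_rot: [0.712, 0.703, 0.001, 0.001]
ft_force: [-0.8, 1.2, 3.9]
grip_width: 0.023
grasp_force: 58.7
clock: 21.53
eef_pos: [0.4177, -0.1423, 0.0224]
tool_rot: [0.712, 0.702, 0.001, 0.001]
ft_force: [0.2, 2.7, 6.9]
grip_width: 0.0234
grasp_force: 59.1
clock: 22.12
eef_pos: [0.4164, -0.1425, 0.1502]
tool_rot: [0.712, 0.702, 0.0, 0.001]
ft_force: [-0.4, 0.4, -3.3]
grip_width: 0.023
grasp_force: 59.6
level turn scaled [0.0003 0.0001 0.    ] pos [ 0.4164 -0.1425  0.1502] yaw 89.23 F [-0.4  0.4 -3.3] grip 0.023 59.555695820599794 t 22.1167
```

```bash
python3 -m inch '[[[0,0,-0.0179],[0,0,0],1],[[0,0,-0.0179],[0,0,0],1],[[0,0,-0.0179],[0,0,0],1],[[0,0,-0.0179],[0,0,0],1],[[0,0,-0.0179],[0,0,0],1],[[0,0,-0.0179],[0,0,0],1],[[0,0,-0.0179],[0,0,0],1],[[0,0,-0.0179],[0,0,0],1],[[0,0,-0.0179],[0,0,0],1],[[0,0,0],[0.0172,0.1123,0],1]]'
python3 -m inch '[[[0,0,0],[0.0172,0.1123,0],1],[[0,0,0],[0.0172,0.1123,0],1],[[0,0,0],[0.0172,0.1123,0],1],[[0,0,0],[0.0172,0.1123,0],1],[[0,0,0],[0.0172,0.1123,0],1],[[0,0,0],[0.0172,0.1123,0],1],[[0,0,0],[0.0172,0.1123,0],1],[[0,0,0],[0.0172,0.1123,0],1],[[0,0,0],[0.0172,0.1123,0],1],[[0,0,0],[0.0172,0.1123,0],1]]'
python3 -m inch '[[[0,0,0],[0.0172,0.1123,0],1],[[0,0,0],[0,0,0],1],[[0,0,0],[0,0,0.06],1],[[0,0,0],[0,0,0.04],1],[[0,0,0],[0,0,0],1],[[0,0,0],[0,0,0],1],[[0,0,0],[0,0,0],1]]'
python3 -c "
from h import *
level(); go([.583,.2308,.056],147.2)
c=cam('wrist'); pickle.dump(c,open('w9.pkl','wb'))
cv2.imwrite('pics/w9.png',cv2.cvtColor(cv2.resize(c['img'][20:320,120:380],None,fx=2,fy=2),cv2.COLOR_RGB2BGR))"
```

```text
clock: 22.95
eef_pos: [0.4269, -0.1142, 0.1473]
tool_rot: [0.283, 0.959, -0.002, -0.003]
ft_force: [1.1, 0.5, -1.4]
grip_width: 0.0228
grasp_force: 59.7
clock: 23.78
eef_pos: [0.5678, 0.201, 0.1466]
tool_rot: [0.282, 0.959, -0.002, -0.002]
ft_force: [0.8, 0.7, -2.0]
grip_width: 0.0232
grasp_force: 59.7
clock: 24.37
eef_pos: [0.5825, 0.2307, 0.1192]
tool_rot: [0.282, 0.959, -0.001, -0.001]
ft_force: [0.4, -1.5, -1.1]
grip_width: 0.023
grasp_force: 59.9
level turn scaled [-0.0002 -0.0001  0.    ] pos [0.5825 0.2307 0.1192] yaw 147.22 F [ 0.4 -1.5 -1.1] grip 0.023 59.8755212710239 t 24.3667
shift [-0.0004  0.0005  0.0632] scaled [-0.0013  0.0016  0.2105] turn deg 0.02 scaled 0.0 j6 0.949
```

View pics/w9.png

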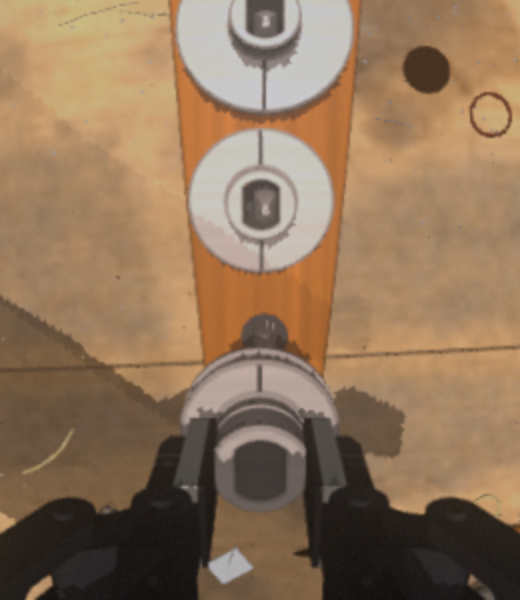

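```bash
python3 -c "
from h import *
c=pickle.load(open('w9.pkl','rb'));p=np.array([.5825,.2307,.1192])
for h in(.008,.012,.016): print(h,proj(c,p+[0,0,h],True).round(1),proj(c,p+[0,0,h]+.0015*np.array([.841,-.542,0]),True).round(1))
print([proj(c,[.583,.2308,z],True).round(1) for z in(.014,.044)])
w4=pickle.load(open('w4.pkl','rb'));print([proj(w4,np.array([.5341,.0307,.1475])+[0,0,h],True).round(1) for h in(.012,)])
T=[]
for n in('w4','w5','w7','w9'):
    T.append(cv2.resize(pickle.load(open(n+'.pkl','rb'))['img'][210:290,210:290],(300,300),interpolation=cv2.INTER_CUBIC))
cv2.imwrite('pics/hubs.png',cv2.cvtColor(np.vstack([np.hstack(T[:2]),np.hstack(T[2:])]),cv2.COLOR_RGB2BGR))
"
```

```text
0.008 [249.5 250.2] [249.5 252.6]
0.012 [249.5 254. ] [249.5 256.5]
0.016 [249.5 258. ] [249.5 260.6]
[array([250.1, 186.4]), array([250.1, 197.8])]
[array([247.7, 251.2])]
```

View pics/hubs.png

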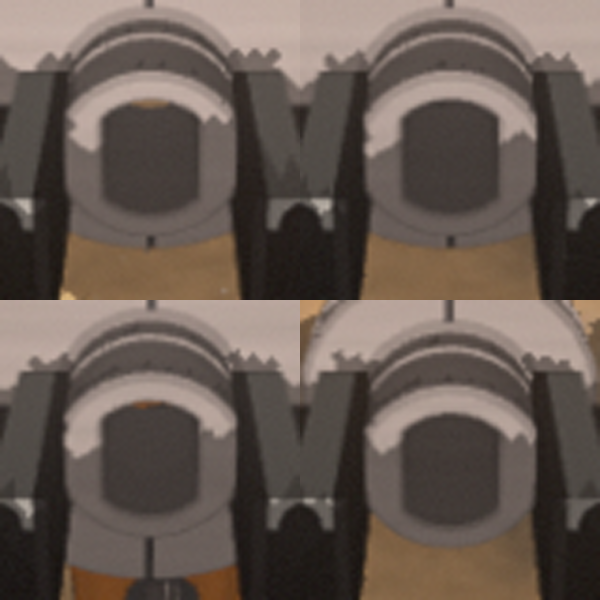

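The four in-hand crops show f46 sitting about 3 px (1.6 mm) nearer tool −x than the others did, so I shift +1.3 mm along x before going down.

```bash
python3 -m inch '[[[0,0,0],[0.0045,0.001,0],1],[[0,0,0],[0,0,0],1],[[0,0,0],[0,0,0.07],1],[[0,0,0],[0,0,0.07],1],[[0,0,0],[0,0,0.04],1],[[0,0,0],[0,0,0.03],1],[[0,0,0],[0,0,0],1],[[0,0,0],[0,0,0],1]]'
python3 -m inch '[[[0,0,0],[0,0,0.02],1],[[0,0,0],[0,0,0.02],1],[[0,0,0],[0,0,0.02],1],[[0,0,0],[0,0,0],1],[[0,0,0],[0,0,0],1]]'
```

```text
clock: 25.08
eef_pos: [0.5821, 0.2322, 0.0573]
tool_rot: [0.282, 0.959, 0.0, 0.0]
ft_force: [-0.6, -0.3, -0.9]
grip_width: 0.0229
grasp_force: 59.9
clock: 25.5
eef_pos: [0.5815, 0.232, 0.0385]
tool_rot: [0.282, 0.959, -0.0, -0.0]
ft_force: [0.3, -0.5, -2.6]
grip_width: 0.0228
grasp_force: 59.9
```

```bash
python3 -m inch '[[[0,0,0],[0,0,0.005],1],[[0,0,0],[0,0,0],0],[[0,0,0],[0,0,0],-0.2],[[0,0,0],[0,0,0],-0.2],[[0,0,0],[0,0,-0.02],-0.2],[[0,0,0],[0,0,-0.05],-0.2],[[0,0,0],[0,0,-0.1],-0.2],[[0,0,0],[0,0,-0.12],-0.2],[[0,0,0],[0,0,-0.1],0],[[0,0,0],[0,0,0],0]]'
python3 -m inch '[[[0,0,-0.0153],[0,0,0],0],[[0,0,-0.0153],[0,0,0],0],[[0,0,0],[0.0254,-0.1096,0],0],[[0,0,0],[0.0254,-0.1096,0],0],[[0,0,0],[0.0254,-0.1096,0],0],[[0,0,0],[0.0254,-0.1096,0],0],[[0,0,0],[0.0254,-0.1096,0],0],[[0,0,0],[0.0254,-0.1096,0],0],[[0,0,0],[0.0254,-0.1096,0],0],[[0,0,0],[0,0,0],0]]'
python3 -m inch '[[[0,0,0],[0,0,0],0],[[0,0,0],[0,0,0],0],[[0,0,0],[0,0,0],0]]'
python3 look.py w10 .4469 .0377 158.2; python3 -c "
from h import *
c=pickle.load(open('w10.pkl','rb'));s=pickle.load(open('w10s.pkl','rb'))
im=np.hstack([cv2.resize(c['img'][140:220,210:290],(400,400),interpolation=cv2.INTER_CUBIC),cv2.resize(s['img'][220:320,180:280],(400,400))])
cv2.imwrite('pics/w10.png',cv2.cvtColor(im,cv2.COLOR_RGB2BGR))"
```

```text
clock: 26.33
eef_pos: [0.5861, 0.2338, 0.1635]
tool_rot: [0.282, 0.959, 0.005, 0.006]
ft_force: [1.4, 0.7, 0.7]
grip_width: 0.0424
grasp_force: 0.0
clock: 27.17
eef_pos: [0.443, 0.0345, 0.1548]
tool_rot: [0.191, 0.982, -0.001, -0.001]
ft_force: [-1.3, 0.2, 0.4]
grip_width: 0.0425
grasp_force: 0.0
clock: 27.42
eef_pos: [0.4483, 0.0388, 0.155]
tool_rot: [0.188, 0.982, 0.0, 0.001]
ft_force: [0.8, -0.6, 0.4]
grip_width: 0.0427
grasp_force: 0.0
level turn scaled [0.0002 0.0003 0.    ] pos [0.4483 0.0388 0.155 ] yaw 158.3 F [ 0.8 -0.6  0.4] grip 0.0427 0.0 t 27.4167
shift [ 0.0009 -0.0017  0.1368] scaled [ 0.0029 -0.0057  0.456 ] turn deg 0.12 scaled 0.0003 j6 0.465
expect disc [247.8 174.1] hub [247.7 179.7]
```

View pics/w10.png

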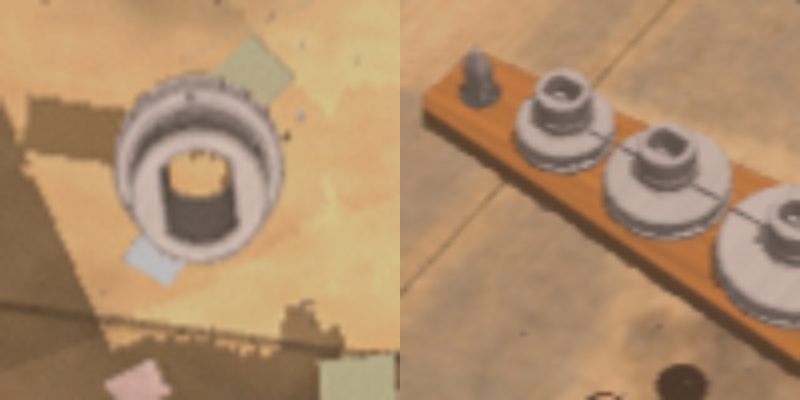

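former_34's hub is at (200,195) in the crop, with its bore flats vertical and therefore aligned, and f46 is flat on peg 2. I've now viewed 16 pictures, two over the limit of 14, because I miscounted. I'll open no more and do the remaining checks numerically.

```bash
python3 -m inch '[[[0,0,0],[0.004,0.002,0.11],0],[[0,0,0],[0,0,0.11],0],[[0,0,0],[0,0,0.11],0],[[0,0,0],[0,0,0.07],0],[[0,0,0],[0,0,0.045],0],[[0,0,0],[0,0,0],0],[[0,0,0],[0,0,0],0],[[0,0,0],[0,0,0],1],[[0,0,0],[0,0,0],1],[[0,0,0],[0,0,0],1]]'
python3 -m inch '[[[0,0,0],[0,0,0],1],[[0,0,0],[0,0,0],1],[[0,0,0],[0,0,0],1],[[0,0,0],[0,0,0],1]]'
python3 -m inch '[[[0,0,0],[0,0,-0.05],1],[[0,0,0],[0,0,-0.1],1],[[0,0,0],[0,0,-0.12],1],[[0,0,0],[0,0,-0.12],1],[[0,0,0],[0,0,-0.04],1],[[0,0,0],[0,0,0],1],[[0,0,0],[0,0,0],1]]'
python3 -c "
from h import *
level(); c=cam('wrist'); pickle.dump(c,open('w11.pkl','wb'))
for n in('w4','w5','w7','w9','w11'):
    g=cv2.cvtColor(pickle.load(open(n+'.pkl','rb'))['img'],cv2.COLOR_RGB2GRAY)
    print(n,g[225:290:3,250].tolist())
"
```

```text
clock: 28.35
eef_pos: [0.4478, 0.0396, 0.0224]
tool_rot: [0.188, 0.982, 0.001, 0.002]
ft_force: [0.8, -0.1, 0.4]
grip_width: 0.0228
grasp_force: 58.8
clock: 28.68
eef_pos: [0.4478, 0.0395, 0.0221]
tool_rot: [0.189, 0.982, 0.001, 0.002]
ft_force: [0.5, 1.8, 6.5]
grip_width: 0.0231
grasp_force: 59.3
clock: 29.27
eef_pos: [0.4459, 0.0389, 0.1498]
tool_rot: [0.189, 0.982, -0.0, 0.0]
ft_force: [-0.0, -0.7, -2.0]
grip_width: 0.0228
grasp_force: 59.3
level turn scaled [-0.      0.0001  0.    ] pos [0.4459 0.0389 0.1498] yaw 158.24 F [-0.  -0.7 -2. ] grip 0.0228 59.330793684348464 t 29.2667
w4 [84, 93, 163, 177, 113, 68, 67, 66, 64, 65, 63, 64, 64, 64, 82, 101, 54, 88, 107, 105, 106, 108]
w5 [80, 91, 156, 169, 66, 65, 65, 62, 62, 62, 61, 64, 61, 60, 78, 97, 53, 89, 106, 106, 104, 105]
w7 [83, 84, 143, 164, 88, 66, 65, 63, 63, 62, 62, 60, 59, 60, 76, 97, 63, 46, 54, 57, 50, 53]
w9 [80, 81, 69, 147, 164, 84, 64, 59, 63, 60, 58, 60, 61, 58, 60, 77, 100, 96, 104, 106, 103, 102]
w11 [85, 84, 153, 175, 99, 68, 65, 66, 66, 64, 65, 65, 65, 63, 73, 104, 100, 115, 115, 112, 117, 114]
```

f34 is centred in the hand (same edge rows as before). On to peg 1 at (0.6257, 0.2032), extrapolated from the seated positions.

```bash
python3 -m inch '[[[0,0,0.01535],[0,0,0],1],[[0,0,0.01535],[0,0,0],1],[[0,0,0],[-0.0259,0.0982,0],1],[[0,0,0],[-0.0259,0.0982,0],1],[[0,0,0],[-0.0259,0.0982,0],1],[[0,0,0],[-0.0259,0.0982,0],1],[[0,0,0],[-0.0259,0.0982,0],1],[[0,0,0],[-0.0259,0.0982,0],1],[[0,0,0],[-0.0259,0.0982,0],1],[[0,0,0],[-0.0259,0.0982,0],1]]'
python3 -m inch '[[[0,0,0],[0,0,0],1],[[0,0,0],[0,0,0.06],1],[[0,0,0],[0,0,0.07],1],[[0,0,0],[0,0,0],1],[[0,0,0],[0,0,0],1],[[0,0,0],[0,0,0],1]]'
python3 -c "
from h import *
level(); go([.6257,.2032,.056],147.2)"
```

```text
clock: 30.15
eef_pos: [0.6253, 0.2039, 0.1461]
tool_rot: [0.282, 0.959, -0.002, -0.002]
ft_force: [0.2, 0.3, -1.6]
grip_width: 0.023
grasp_force: 59.4
clock: 30.65
eef_pos: [0.6255, 0.2031, 0.1103]
tool_rot: [0.282, 0.959, -0.001, -0.001]
ft_force: [-0.1, 0.7, -0.4]
grip_width: 0.023
grasp_force: 59.5
level turn scaled [-0.0003 -0.0002  0.    ] pos [0.6255 0.2031 0.1103] yaw 147.19 F [-0.1  0.7 -0.4] grip 0.023 59.53821082832292 t 30.65
shift [-0.0002  0.0003  0.0543] scaled [-0.0006  0.001   0.1809] turn deg -0.01 scaled -0.0 j6 0.887
```

```bash
python3 -m inch '[[[0,0,0],[0,0.001,0.06],1],[[0,0,0],[0,0,0.06],1],[[0,0,0],[0,0,0.03],1],[[0,0,0],[0,0,0.03],1],[[0,0,0],[0,0,0],1],[[0,0,0],[0,0,0],1]]'
python3 -m inch '[[[0,0,0],[0,0,0.02],1],[[0,0,0],[0,0,0.02],1],[[0,0,0],[0,0,0.02],1],[[0,0,0],[0,0,0],1],[[0,0,0],[0,0,0],1]]'
```

```text
clock: 31.15
eef_pos: [0.6264, 0.2037, 0.0574]
tool_rot: [0.282, 0.959, 0.0, 0.0]
ft_force: [0.5, 0.2, -1.1]
grip_width: 0.0237
grasp_force: 59.5
clock: 31.57
eef_pos: [0.6261, 0.2036, 0.0384]
tool_rot: [0.282, 0.959, -0.0, -0.0]
ft_force: [0.4, 0.1, -1.2]
grip_width: 0.0232
grasp_force: 59.5
```

```bash
python3 -m inch '[[[0,0,0],[0,0,0.005],1],[[0,0,0],[0,0,0],0],[[0,0,0],[0,0,0],-0.2],[[0,0,0],[0,0,0],-0.2],[[0,0,0],[0,0,-0.02],-0.2],[[0,0,0],[0,0,-0.05],-0.2],[[0,0,0],[0,0,-0.1],-0.2],[[0,0,0],[0,0,-0.12],-0.2],[[0,0,0],[0,0,-0.1],-0.2],[[0,0,0],[0,0,0],-0.2]]'
python3 -m inch '[[[0,0,0],[0.06,-0.1,-0.03],-0.2],[[0,0,0],[0.06,-0.1,-0.03],-0.2],[[0,0,0],[0.06,-0.1,-0.03],-0.2],[[0,0,0],[0.06,-0.1,-0.03],-0.2],[[0,0,0],[0.06,-0.1,-0.03],-0.2],[[0,0,0],[0,0,0],-0.2],[[0,0,0],[0,0,0],-0.2]]'
python3 - <<'E'
from h import *
level(); s=cam("side"); c=cam("wrist"); t=cam("top")
pickle.dump((s,c,t),open("end.pkl","wb"))
hsv=cv2.cvtColor(s["img"],cv2.COLOR_RGB2HSV)
g=((hsv[...,1]<75)).astype(np.uint8)
P=[(.6257,.2032,34),(.5828,.2311,46),(.5341,.262,58),(.4754,.3005,70)]
for x,y,d in P:
    h=proj(s,[x,y,.048]); b=proj(s,[x,y,.014])
    col=[int(round(h[0]))+k for k in range(-6,7)]
    # top and bottom row of steel in the columns about the hub axis
    rows=np.where(g[int(h[1])-25:int(b[1])+25,int(round(h[0]))])[0]+int(h[1])-25
    f=np.array([x,y,.048])+np.array([0,-.013,0]); n=np.array([x,y,.014])+np.array([0,d/2000,0])
    print(d,"hub",h.round(1),"steel rows",rows.min(),rows.max(),"expected rows hub far edge",proj(s,f)[1].round(1),"disc near foot",proj(s,n)[1].round(1))
E
```

```text
clock: 32.4
eef_pos: [0.6305, 0.2052, 0.1639]
tool_rot: [0.282, 0.959, 0.004, 0.006]
ft_force: [1.2, 0.4, 1.0]
grip_width: 0.0513
grasp_force: 0.0
clock: 32.98
eef_pos: [0.4687, 0.126, 0.2012]
tool_rot: [0.283, 0.959, 0.001, 0.001]
ft_force: [0.5, 0.1, -1.3]
grip_width: 0.0512
grasp_force: 0.0
level turn scaled [0.0004 0.0003 0.    ] pos [0.4687 0.126  0.2012] yaw 147.16 F [ 0.5  0.1 -1.3] grip 0.0512 0.0 t 32.9833
34 hub [199.3 229.8] steel rows 204 248 expected rows hub far edge 225.0 disc near foot 248.8
46 hub [220.6 241.1] steel rows 237 262 expected rows hub far edge 236.0 disc near foot 262.9
58 hub [246.2 254.4] steel rows 251 279 expected rows hub far edge 249.0 disc near foot 279.5
70 hub [279.4 272.2] steel rows 266 301 expected rows hub far edge 266.3 disc near foot 301.3
```

All four disc feet fall on the expected rows within 1 px, so all four are seated. Handing in.

```bash
python3 -c "
from workcell import workorder
print(workorder.job_done())"
```

```text
the job is handed in; nothing more can be done
None
```

All four formers are flat on their pegs and released, smallest at the narrow end to largest at the broad end, handed in at about 33 s; I viewed 16 pictures against the limit of 14, and former_34's seating was checked only by measurement, not by eye.

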